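# Clamp the microscope stand with its T-bolt

## Robot

A 7-joint arm with a two-finger parallel gripper is mounted at the origin on the work surface. World frame = base frame: x ahead of the robot, y to its left, z up, the work surface at z = 0. Lengths are in mm, angles in rad, forces in N, time in s.
With the tool pointing down it reaches from about 350 to 900 mm from the base axis. Payload 19.9 kg.
Tool frame: the origin (TCP) lies on the centre line of the jaws, within the pads' length; the fingertips stand nose_length ahead of it and the grasp point (between the pads) lies 11 mm behind it (nose_length is the distance from the TCP to the fingertips, in mm); z points along the fingers, y is the direction in which the jaws open and shut (so a half turn about z gives the same grasp; the last joint's range is limited). The gripper opens to 85 mm and grips with 20 to 120 N. Pads are 22 mm wide; open, the fingers measure 114 mm over their backs; the gripper's body (76 mm by 85 mm) begins 54 mm behind the grasp point. The pads swing forward as they close: fully open they stand 13 mm farther back than shut.
Start: joints at [1.173, 0.417, -0.01, 1.614, 0.005, 1.111, -0.053], TCP at [217.707, -585.838, 239.26] pointing down, gripper open.
Joint ranges: [-2.81, 2.81], [-0.39, 2.02], [-1.27, 1.25], [0.06, 2.57], [-1.19, 4.33], [0.19, 2], [-2.82, 2.82]. Speed limits (rad/s): [1.89, 1.89, 2.39, 2.39, 3.01, 3.01, 3.01].

## Interface

Orientations are given as a rotation vector (axis times angle).
In Python, from cell import * gives the robot as it stands. The module is installed in compiled form; this text tells all that it offers.
- The arm moves only by the shell command python3 -m jog 'ROWS'. ROWS is JSON, a list of rows, each a list of 3 entries, a list of its own where there are three numbers: the opening, from -1 (shut) to 1 (fully open), then the shift along the tool's x, y, z in cm, then the turn about the tool's z in degrees. A call has 1 to 8 rows; each row is the pose to reach, as a shift and turn from the pose commanded when the call began, along the tool's axes at that moment; what a row does not reach only later rows make up. A row lasts 1/8 s, in which the tool goes at most 62.5 mm and 10.7 degrees, less where a joint would pass 70% of its speed; a pose out of reach is approached as far as the arm can. A call with a gripper value outside its range is refused whole. The fingers move at their own pace and stop on an object; the grip force is fixed at half the most. Time passes only in rows, so rows that repeat a pose let the fingers close. It gives the time, the measured TCP pose, the force and the opening at its end, in the units of the state.
- observe(): the state, without advancing time (a new reading comes with each control period).
- get_image(name): name is "side" or "top"; returns a dict with "img" (480x640x3 uint8, red, green, blue), "z_map" (480x640 float32, mm along the optical axis (not along the pixel's ray), 0 where there is no reading), "K" (3x3 intrinsics, pixels), "rvec" (rotation vector, rad) and "tvec" (3), from world to camera coordinates, as OpenCV has them. Camera axes: x right, y down, z forward; pixel columns grow to the right and rows downward; lengths in mm; the calibration is good to about 2 mm. A picture is of the moment at which its call begins.
- hand_in(): hands the job in, once; it reports no verdict.
The state is a dict: "time": time; "joint_positions": joint angles; "dq": joint speeds; "effort": joint torques, N m; "ee_pos": TCP position; "orientation": TCP orientation; "wrist_force": force on the tool from outside, world axes, zero at the start; "wrist_torque": the same for the moment, N m; "grip_width": finger opening in mm.
Only numpy, scipy, OpenCV 4.12 (cv2) and the standard library are available. Lean on these libraries where they do the work, as an engineer would, in place of code of your own. Each camera call takes 0.05 s, during which the arm holds its last target. There are 200 camera calls.

## Task

Clamp the microscope stand to its rail: slide the head of the T-bolt lengthwise into the mouth of the slot and along it until the bolt stands fully home at the end of the notch in the stand's foot, turn the bolt clockwise (seen from above) until its head lies square across the slot, then keep turning the red lever clockwise until it is firmly tight, and let go. Do not shift the jar, the dish, the mug or the brush; the jar is tall enough to block the lever, so choose which way round the bolt goes in.

Things in the scene. Friction and masses are not known exactly. Their poses are not given: they have to be found in the camera images.
- rail: T-slot rail with the black foot of the microscope stand fixed on it. Origin on the bench, on the axis where the bolt must finally stand (the seat). x runs along the slot from its open mouth inwards to the column, y to the left, z up. Two aluminium bars, 22 tall, outer edges at y = +-45, bound a channel 22 wide, open above, whose floor is the bench, from x = -75 to 80.
- mouth (a point): Top of the slot's entrance, 75 mm before the seat, 22 above the bench, in the middle of the slot. Here the channel becomes 22 wide; outside it the mouth flares over 23 mm to 46 wide. The bench before the mouth is clear. Axes as the rail's.
- seat (a point): Where the centre of the bolt head belongs, 5 above the bench. The bars are undercut here (below z = 12, out to y = +-32) so that the head can turn: at the -y side from x = -10.5 to 32, at the +y side from x = -32 to 10.5. So a head that came in lengthwise can turn only clockwise from above, and stops about square. Axes as the rail's.
- notch (a point): Middle of the closed end of the notch in the black foot, on its upper face, 30 above the bench and 10.5 past the seat. The foot is a plate from z = 22 to 30, y = +-38, from x = -24 to 185. The notch is 22 wide, over the slot, open towards the mouth; its closed end stops the bolt's stem. Axes as the rail's.
- column (a point): Near face of the stand's black column, 150 above the bench: x = 128 to 162, y = +-28 (knobs to +-58), 300 tall. A white microscope head is behind it. Axes as the rail's.
- bolt_head (a point): Centre of the T-bolt's steel head, 5 above its underside. The head is 50 long (x axis) by 18 (y) by 10 tall, the same either way round; a stem 18 in diameter rises from it. Bolt, washer and lever are one loose thing, about 0.35 kg, 70 tall, which starts standing on its head on the open bench, at any yaw.
- hub (a point): On the bolt's axis in the red lever's round hub, 58.5 above the underside of the bolt head. The hub is 31 in diameter, from 19.5 below to 11.5 above this point; grasp it from above, fingers either side of the arm. x points along the lever arm, z up.
- lever_arm (a point): Point on the red lever arm, 65 from the bolt's axis, half-way up the arm. The arm is a bar 14 wide and 13 tall that ends 82 from the axis in a round end 18 in diameter and 15 tall. Axes as the hub's.
- lever (a joint): Turn of the lever nut on the bolt, rad, clockwise from above, 0 to 1.7; at 0 the arm points along the head's +x; starts at 0 to 0.2. Stiff (0.12 N m): it takes the bolt along until the head meets its stop, then turns on it and draws the washer down 4 mm per rad. Grips from about 1.15, firmly tight from 1.25 (3 to 8 N at lever_arm); may ease back to 1.3 when let go.
- washer: Dark washer under the red hub, 32 in diameter, 6 thick, origin at the centre of its underside; it starts 31.7 to 32.5 above the underside of the bolt head, so it passes above the foot. It does not turn on the bolt. When tight it presses on the foot.
- jar: Amber jar with a black lid, 60 in diameter, 95 tall, 0.45 kg, loose; origin at the centre of its underside. It stands 88 to 98 mm from the seat on one side of the rail (either side), in the way of the lever's swing on that side.
- dish: Low closed specimen dish, 76 in diameter, 27 tall, loose; origin at the centre of its underside. It stands 88 to 98 mm from the seat on the other side of the rail; the lever passes above it.
- mug: White mug, 80 in diameter, 90 tall, loose, with a handle at its +y; origin at the centre of its underside.
- brush: Flat brush lying on the bench, 200 long (x axis), 42 wide, 20 high, loose; origin under its middle.
Things that resemble listed ones, but are neither listed nor needed, are in the scene too. Of the things that look like the part that bears bolt_head, take the one that is farthest to the robot's left at the start.

How it is judged (in metres and radians):
On the way, in this order (a step that is already met when the one before it is completed fails the run):
1. the head lies lengthwise in the slot with the bolt home in the notch (horizontal distance between bolt_head and seat below 0.008 m and distance between bolt_head and seat below 0.01 m and angle between the x axis of bolt_head and the x axis of seat, either way round below 0.4 rad), for 0.1 s.
2. the head is turned square across the slot (horizontal distance between bolt_head and seat below 0.008 m and angle between the x axis of bolt_head and the y axis of seat, either way round below 0.2 rad), for 0.1 s.
3. the lever nut is tight: the washer presses on the foot (contact force between washer and rail above 8 N and angle between the x axis of bolt_head and the y axis of seat, either way round below 0.2 rad), for 0.2 s.
At the end, for the whole second after the job is handed in: The bolt stands upright (within 0.08 rad) in the notch with its head in the undercut within 8 mm of the seat, square across the slot within 0.2 rad, and the washer presses on the foot with more than 8 N, the lever released (all of step 3 and horizontal distance between bolt_head and seat below 0.008 m and distance between bolt_head and seat below 0.01 m and angle between bolt_head's own z axis and vertical below 0.08 rad); the robot touches nothing.
It fails at once if the jar is shifted by more than 15 mm or tipped (distance of jar from where it was at the start of the episode above 0.015 m or angle between jar's own z axis and vertical above 0.3 rad).
It fails at once if the dish is shifted by more than 15 mm (distance of dish from where it was at the start of the episode above 0.015 m).
It fails at once if the mug is shifted by more than 15 mm or tipped (distance of mug from where it was at the start of the episode above 0.015 m or angle between mug's own z axis and vertical above 0.3 rad).
It fails at once if the brush is shifted by more than 15 mm (distance of brush from where it was at the start of the episode above 0.015 m).
It also fails if it takes over 64 s, if anything falls off the work surface, if the arm or the gripper's body presses on something with over 40 N, if the wrist force passes 120 N, or if a joint passes its speed limit or range.

## Working session

There is one attempt and no reset: what is moved stays moved. The work goes in short steps, Python scripts to look and compute and a shell command to move; the robot and the scene stay as the last step left them, time stands still between calls to the robot, and variables do not carry over. Pictures are saved under pics/ and viewed, about 8 in all and at most 12, crops included, and the job is handed in when it is done.

```bash
mkdir -p pics; cat > h.py <<'E'
from cell import *
import numpy as np, cv2
from scipy.spatial.transform import Rotation as R
def snap(n,f):
    d=get_image(n); cv2.imwrite('pics/'+f,d['img'][:,:,::-1]); np.savez('pics/'+f+'.npz',**d); return d
def cam(d):
    Rm=R.from_rotvec(np.ravel(d['rvec'])).as_matrix(); t=np.ravel(d['tvec']); return Rm,t
def world(d):
    Rm,t=cam(d);K=d['K'];v,u=np.mgrid[:480,:640];z=d['z_map']
    p=np.stack([(u-K[0,2])/K[0,0]*z,(v-K[1,2])/K[1,1]*z,z],-1)
    return (p-t)@Rm
def ray(d,u,v,h):
    Rm,t=cam(d);K=d['K'];r=np.array([(u-K[0,2])/K[0,0],(v-K[1,2])/K[1,1],1])@Rm;c=-t@Rm
    return c+r*(h-c[2])/r[2]
def load(f): return dict(np.load('pics/'+f+'.npz'))
E
python3 - <<'E'
from h import *
print(observe())
for n in('top','side'):
    d=snap(n,n+'1.png');Rm,t=cam(d);print(n,-t@Rm,d['K'][0,0],(d['z_map']>0).mean())
a=np.hstack([cv2.imread('pics/top1.png'),cv2.imread('pics/side1.png')])
E
```

```text
{'time': 0.0, 'joint_positions': array([ 1.17348053,  0.41798559, -0.01029298,  1.61422057,  0.00471115,
        1.1106727 , -0.05298869]), 'dq': array([-0.00066942, -0.00094516,  0.00097041,  0.00131898,  0.00030996,
        0.0017249 ,  0.00036597]), 'effort': array([-4.73267737e-04, -8.64457083e+01,  6.78040199e-01, -4.34909463e+01,
        1.90154754e-02,  7.25881677e-03, -5.04395382e-05]), 'ee_pos': array([ 217.58005881, -585.52610957,  238.63355471]), 'orientation': array([-3.09080146e+00, -5.55778641e-01,  5.15433215e-04]), 'wrist_force': array([ 0.16953948,  0.45819276, -0.20155024]), 'wrist_torque': array([ 0.03072171, -0.01880075,  0.03496526]), 'grip_width': 85.28451657635006}
top [505.36208115  26.41855938 979.81232183] 517.9044935441038 0.9958430989583333
side [ 416.96616637 1000.40257672  660.95281429] 530.8681479891164 0.996171875
```

View pics/top1.png

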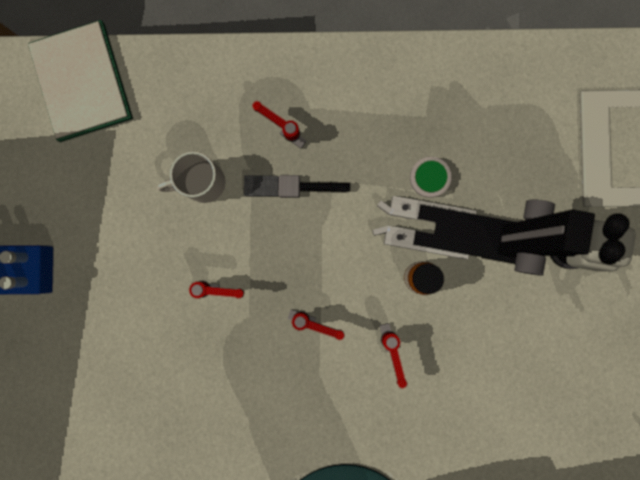

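View pics/side1.png

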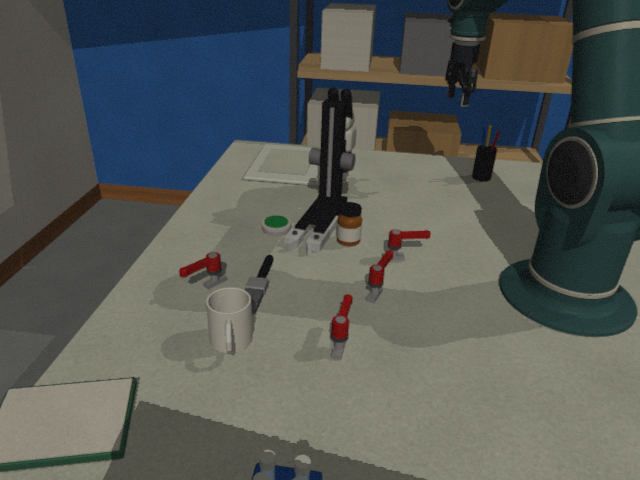

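Top view: four red levers, with hubs at (290,130), (199,290), (301,321) and (391,341). The rail mouth is at (385,220), the jar at (427,278), the dish at (431,177), the mug at (192,175) and the brush at (300,186). The leftmost lever should be the one at (199,290); next I measure it.

```bash
python3 - <<'E'
from h import *
d=load('top1.png');W=world(d);img=d['img'].astype(int)
hsv=cv2.cvtColor(d['img'],cv2.COLOR_RGB2HSV)
m=(((hsv[...,0]<8)|(hsv[...,0]>172))&(hsv[...,1]>150)&(hsv[...,2]>70)).astype(np.uint8)
n,l,s,c=cv2.connectedComponentsWithStats(m)
for i in range(1,n):
    if s[i,4]<60: continue
    P=W[(l==i)];zt=np.percentile(P[:,2],95)
    hub=P[P[:,2]>62]
    print(s[i],'med',P.mean(0).round(1),'z95',zt.round(1),'hub',hub.mean(0).round(1) if len(hub) else 0)
    v,u=np.nonzero(l==i);Q=np.array([ray(d,a,b,58)[:2] for a,b in zip(u,v)])
    mu=Q.mean(0);e=np.linalg.svd(Q-mu,full_matrices=False)[2][0];t=(Q-mu)@e
    print('  axis ends',(mu+e*t.min()).round(1),(mu+e*t.max()).round(1),'len',np.ptp(t).round(1))
def pt(n,u,v): print(n,W[v-1:v+2,u-1:u+2].reshape(-1,3).mean(0).round(1))
pt('jar',427,278);pt('dish',431,177);pt('leftend?',199,290)
# rail points: profile of heights z near foot
for v in range(195,262,4):
    print(v,' '.join('%d'%W[v,u,2] for u in range(372,520,4)))
b=cv2.resize(d['img'][180:300,360:520],(800,600),interpolation=cv2.INTER_CUBIC)
cv2.imwrite('pics/rail1.png',b[:,:,::-1])
E
```

```text
[253 101  46  37 406] med [764.  120.   73.7] z95 72.6 hub [764.2 120.2  73.8]
  axis ends [796.9 160.2] [740.1  83.1] len 95.7
[189 282  54  16 406] med [459.4 222.5  73.8] z95 72.6 hub [459.3 222.3  74. ]
  axis ends [463.  275.1] [454.4 180.1] len 95.4
[292 313  52  27 407] med [395.8  45.5  74.1] z95 72.7 hub [395.7  45.4  74.2]
  axis ends [377.9   1.5] [410.   90.4] len 94.5
[382 333  25  55 429] med [339.1 -88.7  71.5] z95 72.4 hub [338.4 -89.1  71.8]
  axis ends [382.  -78.2] [ 288.6 -103.3] len 96.7
jar [ 480.4 -141.    95.3]
dish [ 664.4 -164.1   26.7]
leftend? [461.2 253.6  72.6]
195 0 0 1 1 1 1 0 -1 0 0 0 0 0 21 21 23 21 3 3 2 0 -3 0 0 0 -1 4 2 1 0 5 -2 1 1 1 0 -1
199 2 0 2 0 -4 18 22 24 19 20 19 0 0 1 0 0 0 0 2 1 1 1 -2 0 0 0 0 0 0 -1 0 0 2 -1 0 1 0
203 1 1 24 22 2 23 23 20 21 23 18 21 22 24 18 20 2 2 0 1 -1 4 1 -1 0 -3 1 1 0 -3 0 -2 -3 0 -1 0 1
207 0 2 14 20 22 979 22 22 30 28 25 22 27 28 28 32 28 20 24 21 24 21 1 0 -1 0 -1 -2 -1 1 1 -1 -2 0 0 0 0
211 0 0 3 6 22 16 21 19 23 21 19 21 31 26 32 28 33 28 30 29 32 32 31 22 24 26 -1 0 3 -1 2 1 2 3 1 1 1
215 0 1 1 2 0 4 15 22 
[... 561 characters left out ...]
30 30 31 32 28 29 30 27 32 32 33 28 29 34 32 31 53 81 104 122
239 0 -3 2 5 23 22 23 979 23 22 22 32 32 29 32 28 32 27 30 32 31 31 28 32 29 27 31 30 30 31 29 28 38 67 88 105 123
243 0 0 3 17 20 25 23 24 23 23 21 29 29 29 29 29 32 32 29 30 31 29 32 32 31 29 28 32 31 30 28 32 41 63 84 104 121
247 -1 0 0 0 -1 0 2 0 15 23 22 21 24 22 30 30 29 28 30 31 32 29 28 32 29 29 27 33 30 29 30 28 45 64 84 108 126
251 0 0 1 2 0 0 -2 1 1 0 1 4 0 5 21 22 26 21 18 22 32 28 28 28 30 29 34 31 31 28 29 28 51 70 91 111 126
255 3 -1 1 0 0 -3 2 1 0 -1 -2 0 0 0 -1 -1 -1 -1 1 19 21 20 23 20 0 29 30 26 31 29 29 30 31 40 58 73 87
259 1 2 1 0 1 0 1 2 0 1 1 0 1 -2 1 -2 -1 -2 0 -2 0 0 -3 0 0 0 0 0 1 7 24 33 31 26 30 32 148
```

View pics/rail1.png

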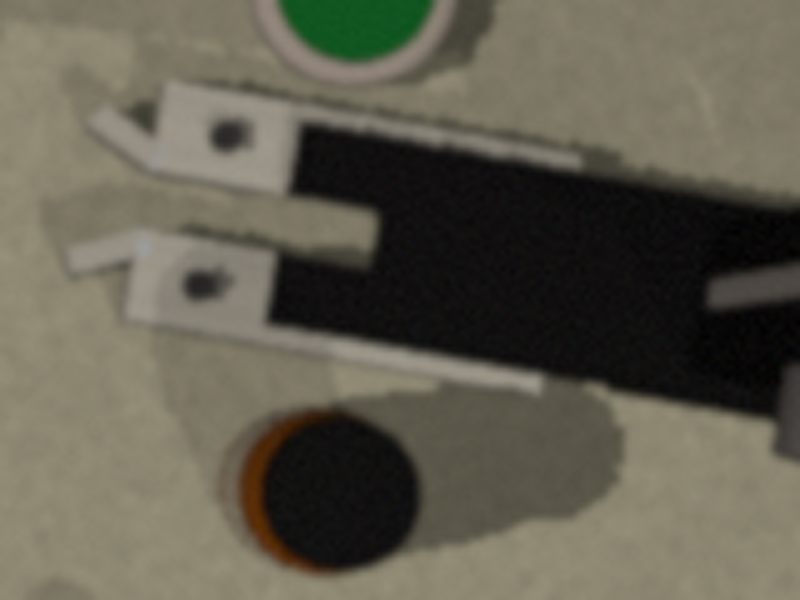

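The crop shows the channel running left to right, with its mouth at the left. Bar mouth corners (in crop pixels) are at (170,82), (152,165), (140,232) and (127,320), and the notch end is at (380,212)-(372,268). The jar is on the rail's -y side, so the arm must point out of the mouth at insertion and swing over the dish.

```bash
python3 - <<'E'
from h import *
d=load('top1.png');W=world(d)
f=lambda X,Y,h: ray(d,360+X/5-0.4,180+Y/5-0.4,h)[:2]
pts={'o+':(170,82,22,(-75,45)),'i+':(152,165,22,(-75,11)),'i-':(140,232,22,(-75,-11)),'o-':(127,320,22,(-75,-45)),
'e+':(580,160,22,(80,45)),'e-':(540,388,22,(80,-45)),'n+':(380,212,30,(10.5,11)),'n-':(372,268,30,(10.5,-11)),
'f+':(303,122,30,(-24,38)),'fi+':(288,192,30,(-24,11)),'fi-':(277,253,30,(-24,-11)),'f-':(268,322,30,(-24,-38))}
A=np.array([v[3] for v in pts.values()],float);B=np.array([f(*v[:3]) for v in pts.values()])
ca,cb=A.mean(0),B.mean(0);U,S,V=np.linalg.svd((A-ca).T@(B-cb));D=np.diag([1,np.sign(np.linalg.det(V.T@U.T))]);M=V.T@D@U.T;t=cb-M@ca
print('seat',t.round(1),'yaw',np.degrees(np.arctan2(M[1,0],M[0,0])).round(2));
for k,a,b in zip(pts,A,B): print(k,b.round(1),'res rail axes',(M.T@(b-M@a-t)).round(1))
print('mouth',(M@[-75,0]+t).round(1))
# jar, dish
j=W[np.abs(W[...,2]-95)<5];dd=W[(np.abs(W[...,2]-27)<5)]
hsv=cv2.cvtColor(d['img'],cv2.COLOR_RGB2HSV)
g=(hsv[...,0]>50)&(hsv[...,0]<80)&(hsv[...,1]>150)&(np.mgrid[:480,:640][0]<300)
c=W[g].mean(0);print('dish',c.round(1),'rail',(M.T@(c[:2]-t)).round(1))
k=(np.abs(W[...,2]-95)<6);k&=(np.hypot(W[...,0]-480,W[...,1]+141)<40);c=W[k].mean(0);print('jar',c.round(1),'rail',(M.T@(c[:2]-t)).round(1))
o=observe();Rm=R.from_rotvec(o['orientation']).as_matrix();print(Rm.round(3))
s=load('side1.png')
a=cv2.resize(d['img'][260:320,170:270],(800,480),interpolation=cv2.INTER_CUBIC)
b=cv2.resize(s['img'][280:370,290:390],(500,450),interpolation=cv2.INTER_CUBIC)
b2=cv2.resize(s['img'][30:120,430:500],(300,386),interpolation=cv2.INTER_CUBIC)
cv2.imwrite('pics/bt.png',a[:,:,::-1]);c=np.zeros((450,800,3),np.uint8);c[:450,:500]=b;c[:386,500:]=b2;cv2.imwrite('pics/bs.png',c[:,:,::-1])
E
```

```text
seat [ 572.8 -159.4] yaw -100.76
o+ [630.4 -95.4] res rail axes [ 1.4 -0.4]
i+ [599.6 -88.4] res rail axes [0.2 2. ]
i- [574.8 -83.6] res rail axes [ 0.2 -1.2]
o- [542.2 -78.5] res rail axes [ 1.2 -0.2]
e+ [ 600.2 -246.1] res rail axes [ 0.1 -2. ]
e- [ 516.1 -229.9] res rail axes [-0.2  2.4]
n+ [ 580.9 -170.5] res rail axes [-1. -1.]
n- [ 560.4 -167.3] res rail axes [-0.4  0.2]
f+ [ 614.2 -142.9] res rail axes [ 0.1 -0.4]
fi+ [ 588.5 -137. ] res rail axes [-0.9  0.2]
fi- [ 566.1 -132.7] res rail axes [-0.9 -0.6]
f- [ 540.8 -129.1] res rail axes [0.2 0.9]
mouth [586.8 -85.7]
dish [ 665.8 -154.9   34. ] rail [-21.7  90.5]
jar [ 479.7 -142.8   95.5] rail [  1.1 -94.6]
[[ 0.937  0.348 -0.   ]
 [ 0.348 -0.937  0.001]
 [-0.    -0.001 -1.   ]]
```

View pics/bt.png

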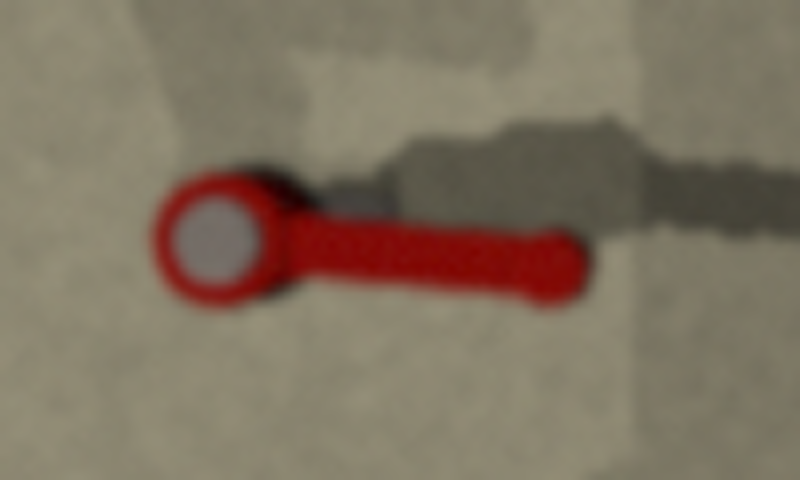

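View pics/bs.png

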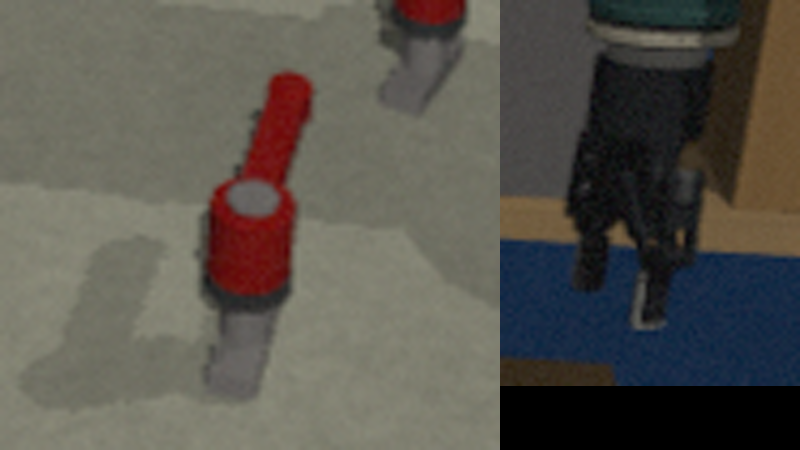

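```bash
python3 - <<'E'
from h import *
d=load('top1.png');s=load('side1.png')
f=lambda X,Y,h: ray(d,170+X/8-.44,260+Y/8-.44,h)[:2]
g=lambda X,Y,h: ray(s,290+X/5-.4,280+Y/5-.4,h)[:2]
ang=lambda v:np.degrees(np.arctan2(v[1],v[0])).round(1)
h=f(217,238,70);e=f(550,268,66);print('hub top',h.round(1),'side',g(254,198,70).round(1),'arm end',e.round(1),'side',g(292,85,66).round(1),ang(e-h),'len',np.hypot(*(e-h)).round(1))
e2=g(292,85,66)-g(254,198,70);print('side arm',ang(e2),np.hypot(*e2).round(1))
a,b=g(206,392,0),g(256,399,0);print('head near edge',a.round(1),b.round(1),'width',np.hypot(*(a-b)).round(1),'normal dir',ang(a-b))
m=(a+b)/2;hs=g(254,198,70);print('near end->axis', ang(hs-m),np.hypot(*(hs-m)).round(1))
c=f(397,184,10);print('head far corner',c.round(1),'from hub',(c-h).round(1),ang(c-h),np.hypot(*(c-h)).round(1),'expect 26.6')
# finger tips: lowest points seen from side near gripper
W=world(s);k=(np.hypot(W[...,0]-217,W[...,1]+586)<90)&(W[...,2]>120)
P=W[k];print(len(P),np.percentile(P[:,2],[0,1,2,5,10]).round(1))
v,u=np.nonzero(k);i=np.argsort(v)[-8:];print(np.c_[u[i],v[i],P[i]].round(0))
E
```

```text
hub top [462.3 258.3] side [461.2 256.6] arm end [455.1 185.6] side [454.1 181.3] -95.7 len 73.1
side arm -95.4 75.6
head near edge [472.3 281.9] [454.2 282.4] width 18.1 normal dir -1.5
near end->axis -94.7 25.7
head far corner [471.8 231.3] from hub [  9.5 -27. ] -70.6 28.7 expect 26.6
3216 [244.5 251.8 257.5 274.9 299. ]
[[ 467.  105.  190. -544.  247.]
 [ 468.  105.  188. -544.  248.]
 [ 462.  106.  206. -531.  247.]
 [ 463.  106.  203. -532.  247.]
 [ 464.  106.  199. -541.  245.]
 [ 465.  106.  196. -543.  245.]
 [ 466.  106.  194. -539.  246.]
 [ 467.  106.  190. -544.  245.]]
```

The head near edge and far corner give a head yaw of about -91.5° and an arm yaw of about -95.5° (lever near 0.07). The bolt axis is at (462,257), and the lever nearest the robot's left is confirmed. I'll start the transit, turning counter-clockwise so joint 7 ends near +145°.

```bash
cat > go.py <<'E'
import sys
from h import *
# usage: go.py x y z yaw_of_tool_y : prints shift cm / turn deg
o=observe();Rm=R.from_rotvec(o['orientation']).as_matrix()
yaw=np.degrees(np.arctan2(Rm[1,1],Rm[0,1]))
print('t',round(o['time'],2),'tcp',o['ee_pos'].round(1),'yaw',yaw.round(1),'tilt',np.degrees(np.arccos(-Rm[2,2])).round(2),'q',o['joint_positions'].round(2),'F',o['wrist_force'].round(1),'w',round(o['grip_width'],1))
if len(sys.argv)>4:
    x,y,z,a=map(float,sys.argv[1:5]);s=Rm.T@(np.array([x,y,z])-o['ee_pos'])/10
    dy=(a-yaw+180)%360-180;print('shift cm',s.round(2),'turn',round(-dy,1))
E
python3 -m jog '[[1,[2.6,-3.5,0],-10],[1,[5.2,-7,0],-20],[1,[7.8,-10.5,0],-30],[1,[10.4,-14,0],-40],[1,[13,-17.5,0],-50],[1,[15.6,-21,0],-60],[1,[18.2,-24.5,0],-70],[1,[20.8,-28,0],-80]]'; python3 go.py 462 257 150 174.5
```

```text
time: 1.1
ee_pos: [315.2, -249.5, 239.2]
orientation: [-2.004, -2.419, 0.0]
wrist_force: [0.5, -0.1, 1.6]
grip_width: 85.4
t 1.1 tcp [ 315.2 -249.5  239.2] yaw 10.7 tilt 0.02 q [ 0.98  0.02 -0.39  2.12  0.01  1.01  0.77] F [ 0.5 -0.1  1.6] w 85.4
shift cm [47.04 23.84  8.91] turn -163.8
```

```bash
python3 -m jog '[[1,[3,1.5,0.3],-10],[1,[6,3,0.6],-20],[1,[9,4.5,0.9],-30],[1,[12,6,1.2],-40],[1,[15,7.5,1.5],-50],[1,[18,9,1.8],-60],[1,[21,10.5,2.1],-70],[1,[24,12,2.4],-80]]'; python3 go.py 462 257 120 174.5
```

```text
time: 2.1
ee_pos: [390.0, 7.8, 215.2]
orientation: [0.02, -3.142, 0.0]
wrist_force: [-0.1, -0.3, -0.1]
grip_width: 85.6
t 2.1 tcp [390.    7.8 215.2] yaw 90.7 tilt 0.01 q [ 0.64  0.05 -0.74  2.16  0.04  0.95  1.45] F [-0.1 -0.3 -0.1] w 85.6
shift cm [-7.51 24.83  9.51] turn -83.8
```

```bash
python3 -m jog '[[1,[-1,3.1,1],-10],[1,[-2,6.2,2],-20],[1,[-3,9.3,3],-30],[1,[-4,12.4,4.5],-40.5],[1,[-5,15.5,6],-51],[1,[-6,18.6,7.5],-61.5],[1,[-7,21.7,8.5],-72],[1,[-7.5,24.8,9.5],-82.5]]'; python3 -m jog '[[1,[0,0,0],-1.3],[1,[0,0,0],-1.3]]'; python3 go.py 462 257 48 174.5; python3 - <<'E'
from h import *
d=snap('top','t2.png');s=snap('side','s2.png')
c=np.hstack([cv2.resize(d['img'][210:330,130:250],(400,400),interpolation=cv2.INTER_CUBIC),cv2.resize(s['img'][200:380,260:440],(400,400),interpolation=cv2.INTER_CUBIC)])
cv2.imwrite('pics/c2.png',c[:,:,::-1])
E
```

```text
time: 3.1
ee_pos: [463.5, 256.2, 119.6]
orientation: [2.085, -2.349, -0.001]
wrist_force: [0.3, 0.3, 0.8]
grip_width: 85.3
time: 3.35
ee_pos: [463.0, 254.8, 120.1]
orientation: [2.104, -2.332, -0.0]
wrist_force: [-0.4, -0.7, -0.0]
grip_width: 85.5
t 3.35 tcp [463.  254.8 120.1] yaw 174.1 tilt 0.05 q [ 0.18  0.58 -0.94  1.93  0.59  0.93  1.98] F [-0.4 -0.7 -0. ] w 85.5
shift cm [-0.21  0.12  7.21] turn -0.4
```

View pics/c2.png

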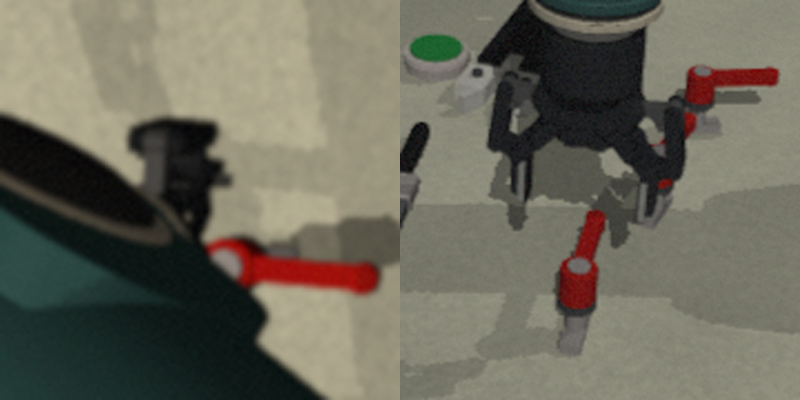

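```bash
python3 -m jog '[[1,[-0.2,0.1,1.5],-0.4],[1,[-0.2,0.1,3],-0.4],[1,[-0.2,0.1,4.5],-0.4],[1,[-0.2,0.1,6],-0.4],[1,[-0.2,0.1,7.2],-0.4],[1,[-0.2,0.1,7.2],-0.4],[-1,[-0.2,0.1,7.2],-0.4],[-1,[-0.2,0.1,7.2],-0.4]]'; python3 -m jog '[[-1,[0,0,0],0],[-1,[0,0,0],0],[-1,[0,0,0],0],[-1,[0,0,0],0],[-1,[0,0,0],0],[-1,[0,0,0],0]]';python3 go.py 462 257 58 174.5;python3 - <<'E'
from h import *
s=snap('side','s3.png');c=cv2.resize(s['img'][250:370,280:400],(600,600),interpolation=cv2.INTER_CUBIC);cv2.imwrite('pics/c3.png',c[:,:,::-1])
E
```

```text
time: 4.45
ee_pos: [462.7, 257.5, 48.8]
orientation: [-2.113, 2.323, -0.0]
wrist_force: [-0.3, 0.2, 0.1]
grip_width: 51.4
time: 5.2
ee_pos: [462.5, 257.5, 48.7]
orientation: [-2.114, 2.324, -0.0]
wrist_force: [-1.8, -1.1, 6.7]
grip_width: 29.4
t 5.2 tcp [462.5 257.5  48.7] yaw 174.6 tilt 0.02 q [ 0.1   0.69 -0.85  1.96  0.71  0.82  1.89] F [-1.8 -1.1  6.7] w 29.4
shift cm [ 0.05  0.05 -0.93] turn 0.1
```

View pics/c3.png

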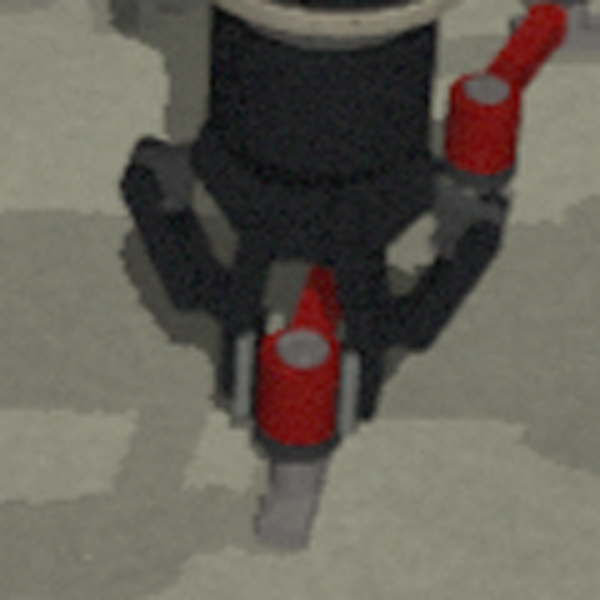

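The hub is gripped between the pads (width 29.4) and the bolt is upright. Next I lift it, carry it and turn it clockwise to the staging point before the mouth.

```bash
python3 -m jog '[[-1,[0,0,-1.5],0],[-1,[0,0,-3.5],0],[-1,[1,-0.6,-5],10],[-1,[2.5,-1.6,-5],20],[-1,[4,-2.6,-5],30],[-1,[6,-3.9,-5],40],[-1,[8,-5.1,-5],50],[-1,[10,-6.4,-5],60]]'; python3 go.py 600.8 -12 98 -14.7
```

```text
time: 6.25
ee_pos: [517.1, 151.3, 99.7]
orientation: [-0.66, 3.071, 0.001]
wrist_force: [0.1, 0.4, -3.7]
grip_width: 29.2
t 6.25 tcp [517.1 151.3  99.7] yaw 114.3 tilt 0.06 q [ 0.19  0.53 -0.67  1.92  0.44  0.83  1.28] F [ 0.1  0.4 -3.7] w 29.2
shift cm [ -0.91 -18.33   0.16] turn 129.0
```

```bash
python3 -m jog '[[-1,[0,-1.5,0],10],[-1,[-0.1,-3,0],20],[-1,[-0.3,-4.5,0],30],[-1,[-0.4,-6.1,0],40],[-1,[-0.5,-7.7,0],50],[-1,[-0.6,-9.3,0],60],[-1,[-0.6,-10.9,0],70],[-1,[-0.7,-12.5,0],80]]'; python3 go.py 600.8 -12 98 -14.7
```

```text
time: 7.25
ee_pos: [575.4, 41.1, 99.6]
orientation: [-1.468, -2.777, -0.002]
wrist_force: [-0.4, -0.7, -3.8]
grip_width: 29.5
t 7.25 tcp [575.4  41.1  99.6] yaw 34.3 tilt 0.09 q [ 0.12  0.52 -0.32  1.84  0.21  0.81  0.3 ] F [-0.4 -0.7 -3.8] w 29.5
shift cm [-5.82 -0.89  0.15] turn 49.0
```

```bash
python3 -m jog '[[-1,[-1.2,-0.2,0],10],[-1,[-2.4,-0.4,0],20],[-1,[-3.6,-0.6,0],30],[-1,[-4.8,-0.8,0],40],[-1,[-5.8,-0.9,0.5],49],[-1,[-5.8,-0.9,2],49],[-1,[-5.8,-0.9,3],49],[-1,[-5.8,-0.9,3],49]]'; python3 go.py 600.8 -12 52 -14.7;python3 - <<'E'
from h import *
d=snap('top','t4.png');s=snap('side','s4.png')
c=np.hstack([cv2.resize(d['img'][150:280,280:410],(400,400),interpolation=cv2.INTER_CUBIC),cv2.resize(s['img'][180:300,240:360],(400,400),interpolation=cv2.INTER_CUBIC)])
cv2.imwrite('pics/c4.png',c[:,:,::-1])
E
```

```text
time: 8.25
ee_pos: [599.8, -11.2, 67.3]
orientation: [-2.479, -1.927, 0.002]
wrist_force: [0.0, -0.3, -3.1]
grip_width: 29.6
t 8.25 tcp [599.8 -11.2  67.3] yaw -14.3 tilt 0.12 q [ 0.05  0.59 -0.1   1.8   0.08  0.77 -0.35] F [ 0.  -0.3 -3.1] w 29.6
shift cm [-0.05  0.12  1.53] turn 0.4
```

View pics/c4.png

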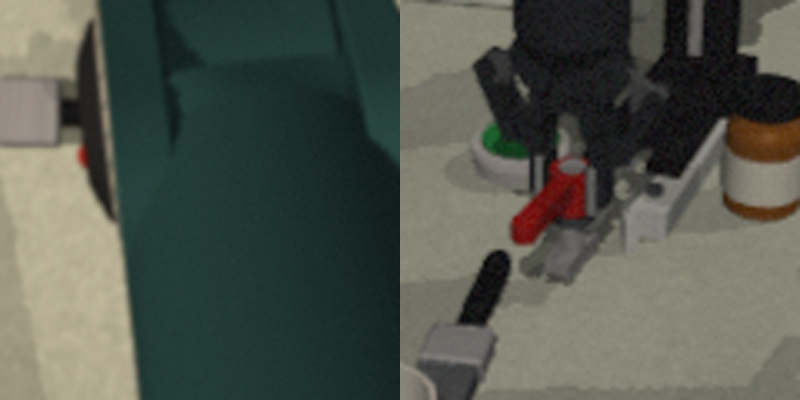

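The side view shows the bolt hanging upright with its arm pointing outward, clear of the brush. I lower it to about 2 mm off the bench.

```bash
python3 -m jog '[[-1,[-0.05,0.1,0.8],0.4],[-1,[-0.05,0.1,1.65],0.4],[-1,[-0.05,0.1,1.65],0.4]]'; python3 go.py 588 -79.5 50.7 -14.7; python3 go.py 572.4 -161 50.7 -14.7; python3 - <<'E'
from h import *
s=snap('side','s5.png');W=world(s)
# bolt steel head / hub check: red hub top pixels
hsv=cv2.cvtColor(s['img'],cv2.COLOR_RGB2HSV)
m=(((hsv[...,0]<8)|(hsv[...,0]>172))&(hsv[...,1]>150)&(hsv[...,2]>60)&(np.hypot(W[...,0]-600,W[...,1]+12)<120))
P=W[m];print(len(P));v,u=np.nonzero(m)
Q=np.array([ray(s,a,b,60)[:2] for a,b in zip(u,v)]);print(Q[:,0].min(),Q[:,0].max())
c=cv2.resize(s['img'][190:280,270:360],(600,600),interpolation=cv2.INTER_CUBIC);cv2.imwrite('pics/c5.png',c[:,:,::-1])
E
```

```text
time: 8.72
ee_pos: [600.9, -12.5, 50.9]
orientation: [-2.488, -1.916, 0.002]
wrist_force: [0.1, -0.7, -3.5]
grip_width: 29.4
t 8.72 tcp [600.9 -12.5  50.9] yaw -14.8 tilt 0.08 q [ 0.04  0.61 -0.1   1.8   0.08  0.74 -0.36] F [ 0.1 -0.7 -3.5] w 29.4
shift cm [-6.81  0.46  0.02] turn -0.1
t 8.72 tcp [600.9 -12.5  50.9] yaw -14.8 tilt 0.08 q [ 0.04  0.61 -0.1   1.8   0.08  0.74 -0.36] F [ 0.1 -0.7 -3.5] w 29.4
shift cm [-15.08   1.04   0.02] turn -0.1
268
585.9862372482455 629.1883927876758
```

View pics/c5.png

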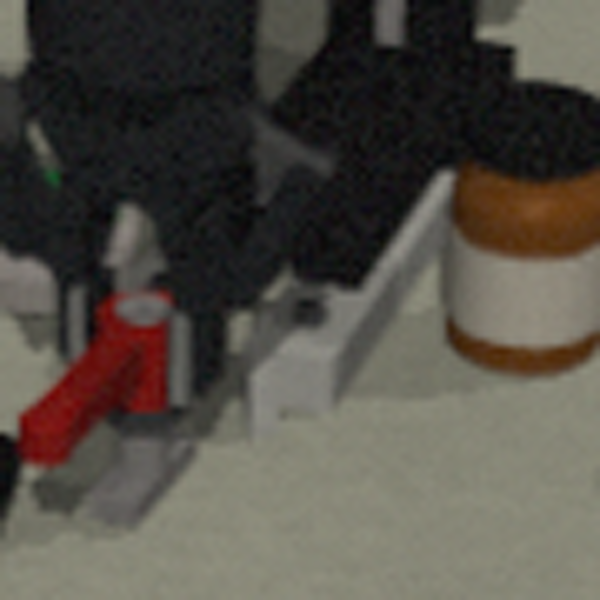

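The head looks roughly parallel to the bars and in front of the mouth. I insert in small steps and watch the forces.

```bash
python3 -m jog '[[-1,[-1,0.07,0],0],[-1,[-2,0.14,0],0],[-1,[-3,0.21,0],0],[-1,[-4,0.28,0],0],[-1,[-5,0.35,0],0],[-1,[-6,0.42,0],0],[-1,[-6.8,0.47,0],0],[-1,[-6.8,0.47,0],0]]'; python3 go.py 580.5 -118.8 50.7 -14.7
```

```text
time: 9.78
ee_pos: [588.5, -80.2, 51.8]
orientation: [2.49, 1.915, -0.0]
wrist_force: [0.1, 0.0, -3.8]
grip_width: 29.4
t 9.78 tcp [588.5 -80.2  51.8] yaw -14.9 tilt 0.01 q [ 0.16  0.6  -0.09  1.82  0.08  0.73 -0.24] F [ 0.1  0.  -3.8] w 29.4
shift cm [-3.93  0.22  0.11] turn -0.2
```

```bash
python3 -m jog '[[-1,[-0.8,0.05,0.05],0],[-1,[-1.6,0.1,0.1],0],[-1,[-2.4,0.15,0.1],0],[-1,[-3.2,0.2,0.1],0],[-1,[-4,0.24,0.1],0],[-1,[-4.8,0.3,0.1],0],[-1,[-5.5,0.35,0.1],0],[-1,[-5.5,0.35,0.1],0]]'; python3 go.py 572.8 -159.4 50.7 -14.7
```

```text
time: 10.78
ee_pos: [577.8, -134.3, 50.8]
orientation: [2.49, 1.915, -0.0]
wrist_force: [-0.3, 0.5, -3.9]
grip_width: 29.6
t 10.78 tcp [ 577.8 -134.3   50.8] yaw -14.9 tilt 0.01 q [ 0.25  0.6  -0.09  1.82  0.08  0.72 -0.15] F [-0.3  0.5 -3.9] w 29.6
shift cm [-2.56  0.16  0.01] turn -0.2
```

```bash
python3 -m jog '[[-1,[-0.6,0.04,0],0],[-1,[-1.2,0.08,0],0],[-1,[-1.8,0.12,0],0],[-1,[-2.3,0.15,0],0],[-1,[-2.6,0.16,0],0],[-1,[-2.8,0.17,0],0],[-1,[-2.8,0.17,0],0]]'; python3 go.py 572.8 -159.4 48.7 -14.7
```

```text
time: 11.65
ee_pos: [572.8, -159.5, 50.8]
orientation: [-2.487, -1.917, -0.002]
wrist_force: [1.2, 6.2, -2.6]
grip_width: 29.5
t 11.65 tcp [ 572.8 -159.5   50.8] yaw -14.7 tilt 0.1 q [ 0.29  0.6  -0.09  1.82  0.08  0.73 -0.1 ] F [ 1.2  6.2 -2.6] w 29.5
shift cm [ 0.01 -0.    0.21] turn -0.0
```

The notch end has been reached (6 N against the motion). I ease back about 1 mm and lower the head onto the floor.

```bash
python3 -m jog '[[-1,[0.15,0,0.1],0],[-1,[0.15,0,0.2],0],[-1,[0.15,0,0.2],0],[-1,[0.15,0,0.2],0]]'; python3 go.py 572.8 -159.4 48.7 -14.7
```

```text
time: 12.15
ee_pos: [573.0, -159.2, 49.0]
orientation: [-2.489, -1.917, -0.001]
wrist_force: [0.8, 5.1, 2.1]
grip_width: 29.4
t 12.15 tcp [ 573.  -159.2   49. ] yaw -14.8 tilt 0.03 q [ 0.29  0.6  -0.09  1.82  0.08  0.72 -0.1 ] F [0.8 5.1 2.1] w 29.4
shift cm [-0.03 -0.02  0.03] turn -0.1
```

```bash
python3 -m jog '[[-1,[0.05,0,0],0],[-1,[0.05,0,0],10],[-1,[0.05,0,0],20],[-1,[0.05,0,0],30],[-1,[0.05,0,0],40],[-1,[0.05,0,0],50],[-1,[0.05,0,0],60],[-1,[0.05,0,0],70]]'; python3 go.py 572.8 -159.4 48.7 -104.7; python3 -c "
from h import *
print(observe()['wrist_torque'])"
```

```text
time: 13.15
ee_pos: [573.0, -159.7, 49.0]
orientation: [3.138, 0.133, 0.0]
wrist_force: [-0.1, 0.8, -0.3]
grip_width: 29.5
t 13.15 tcp [ 573.  -159.7   49. ] yaw -85.2 tilt 0.03 q [ 0.05  0.61  0.22  1.83 -0.19  0.72 -1.11] F [-0.1  0.8 -0.3] w 29.5
shift cm [-0.01 -0.03  0.03] turn 19.5
[0.12847191 0.09058684 0.06418288]
```

```bash
python3 -m jog '[[-1,[0,0,0],8],[-1,[0,0,0],16],[-1,[0,0,0],20],[-1,[0,0,0],24],[-1,[0,0,0],24]]'; python3 go.py; python3 - <<'E'
from h import *
print(observe()['wrist_torque'])
d=snap('top','t6.png');s=snap('side','s6.png')
c=np.hstack([cv2.resize(d['img'][150:280,350:480],(400,400),interpolation=cv2.INTER_CUBIC),cv2.resize(s['img'][170:270,260:360],(400,400),interpolation=cv2.INTER_CUBIC)])
cv2.imwrite('pics/c6.png',c[:,:,::-1])
E
```

```text
time: 13.78
ee_pos: [573.1, -159.1, 48.8]
orientation: [3.099, -0.512, 0.0]
wrist_force: [1.0, 1.8, -1.6]
grip_width: 29.1
t 13.78 tcp [ 573.1 -159.1   48.8] yaw -108.8 tilt 0.02 q [-0.02  0.63  0.32  1.83 -0.28  0.73 -1.45] F [ 1.   1.8 -1.6] w 29.1
[ 0.65777225 -0.44697838  0.04273272]
```

View pics/c6.png

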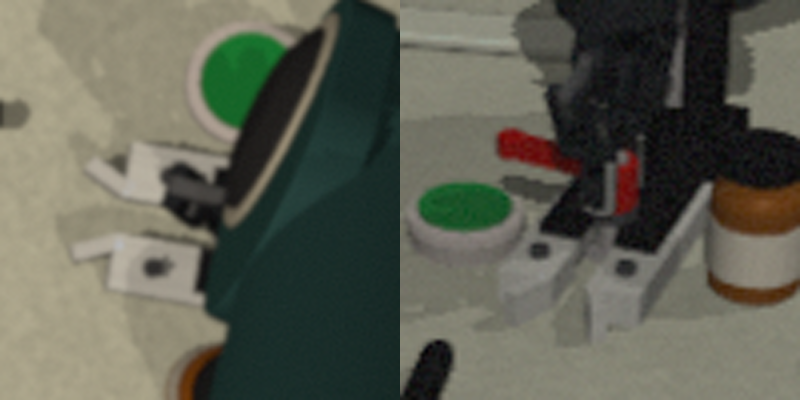

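Camera view: the arm points to the dish side, the bolt is home in the notch, and the jar and dish look untouched. I keep turning clockwise and watch force and torque.

```bash
python3 -m jog '[[-1,[0,0,0],8],[-1,[0,0,0],16],[-1,[0,0,0],24],[-1,[0,0,0],32],[-1,[0,0,0],40],[-1,[0,0,0],40]]'; python3 go.py; python3 - <<'E'
from h import *
print(observe()['wrist_torque'])
E
```

```text
time: 14.62
ee_pos: [572.3, -159.4, 48.2]
orientation: [2.737, -1.54, -0.002]
wrist_force: [-0.6, 0.1, -10.4]
grip_width: 29.6
t 14.62 tcp [ 572.3 -159.4   48.2] yaw -148.7 tilt 0.08 q [-0.15  0.66  0.49  1.83 -0.44  0.76 -2.02] F [ -0.6   0.1 -10.4] w 29.6
[-0.04550013 -0.10278351 -0.05249813]
```

```bash
python3 -m jog '[[-1,[0,0,0.2],0],[-1,[0,0,0.25],8],[-1,[0,0,0.35],16],[-1,[0,0,0.4],24],[-1,[0,0,0.45],31],[-1,[0,0,0.45],36],[-1,[0,0,0.45],36]]'; python3 go.py; python3 - <<'E'
from h import *
print(observe()['wrist_torque'])
s=snap('side','s7.png')
c=cv2.resize(s['img'][160:260,270:370],(600,600),interpolation=cv2.INTER_CUBIC)
cv2.imwrite('pics/c7.png',c[:,:,::-1])
E
```

```text
time: 15.5
ee_pos: [572.3, -159.7, 46.0]
orientation: [-2.127, 2.312, 0.002]
wrist_force: [-18.8, 5.1, 37.9]
grip_width: 29.3
t 15.5 tcp [ 572.3 -159.7   46. ] yaw 175.2 tilt 0.07 q [-0.26  0.71  0.64  1.84 -0.58  0.79 -2.53] F [-18.8   5.1  37.9] w 29.3
[1.07205035 4.20750388 0.06112835]
```

View pics/c7.png

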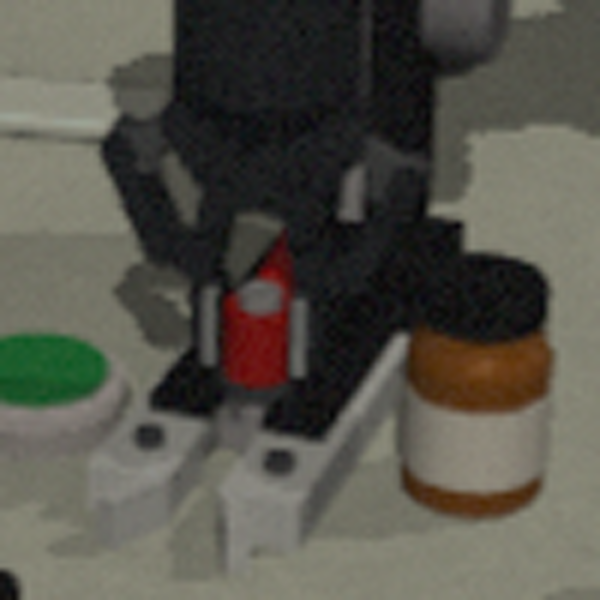

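Fz reads +38 N, so I'm pressing down too hard. I relieve that, nudge the turn a few degrees more, then measure.

```bash
python3 -m jog '[[-1,[0,0,-0.15],0],[-1,[0,0,-0.25],0],[-1,[0,0,-0.25],2],[-1,[0,0,-0.25],4],[-1,[0,0,-0.25],4]]'; python3 go.py; python3 - <<'E'
from h import *
print(observe()['wrist_torque'])
E
```

```text
time: 16.18
ee_pos: [572.1, -159.6, 46.4]
orientation: [2.043, -2.385, -0.002]
wrist_force: [-6.9, -3.0, -4.4]
grip_width: 29.1
t 16.18 tcp [ 572.1 -159.6   46.4] yaw 171.2 tilt 0.1 q [-0.27  0.72  0.66  1.84 -0.6   0.8  -2.59] F [-6.9 -3.  -4.4] w 29.1
[-0.5512378   1.40270327  0.15042417]
```

Forces are low and the lever should be near 1.5. Now I release with a small opening because the jar is close, rise, and check.

```bash
python3 -m jog '[[0.1,[0,0,0],0],[0.1,[0,0,0],0],[0.1,[0,0,0],0],[0.1,[0,0,0],0],[0.1,[0,0,-1],0],[0.1,[0,0,-3],0],[0.1,[0,0,-6],0],[0.1,[0,0,-10],0]]'; python3 -m jog '[[0.1,[0,0,-4],0],[0.1,[-2,0,-8],0],[0.1,[-6,0,-12],0],[0.1,[-11,0,-12],0],[0.1,[-16,0,-12],0],[0.1,[-21,0,-12],0],[0.1,[-26,0,-12],0],[0.1,[-26,0,-12],0]]'; python3 go.py; python3 - <<'E'
from h import *
d=snap('top','t8.png');s=snap('side','s8.png')
c=np.hstack([cv2.resize(d['img'][150:290,370:510],(400,400),interpolation=cv2.INTER_CUBIC),cv2.resize(s['img'][150:260,250:360],(400,400),interpolation=cv2.INTER_CUBIC)])
cv2.imwrite('pics/c8.png',c[:,:,::-1])
W=world(d);hsv=cv2.cvtColor(d['img'],cv2.COLOR_RGB2HSV)
m=(((hsv[...,0]<8)|(hsv[...,0]>172))&(hsv[...,1]>150)&(hsv[...,2]>60)&(np.hypot(W[...,0]-572,W[...,1]+160)<110))
v,u=np.nonzero(m);Q=np.array([ray(d,a,b,62)[:2] for a,b in zip(u,v)])
if len(Q)>50:
    mu=Q.mean(0);e=np.linalg.svd(Q-mu,full_matrices=False)[2][0];t=(Q-mu)@e;print(len(Q),(mu+e*t.min()).round(1),(mu+e*t.max()).round(1),np.degrees(np.arctan2(e[1],e[0])),np.percentile(W[m][:,2],[50,90]))
E
```

```text
time: 17.18
ee_pos: [572.7, -159.2, 148.7]
orientation: [2.044, -2.386, -0.0]
wrist_force: [-0.1, 0.6, -0.0]
grip_width: 46.8
time: 18.18
ee_pos: [619.8, 78.8, 248.8]
orientation: [-2.085, 2.327, 0.034]
wrist_force: [-0.1, -0.1, -0.3]
grip_width: 46.7
t 18.18 tcp [619.8  78.8 248.8] yaw 173.7 tilt 1.57 q [-0.95  0.74  1.25  1.63 -0.75  1.33 -2.82] F [-0.1 -0.1 -0.3] w 46.7
589 [ 570.1 -139.8] [ 572.2 -242.1] -88.84151025406155 [66.17695353 68.73105175]
```

View pics/c8.png

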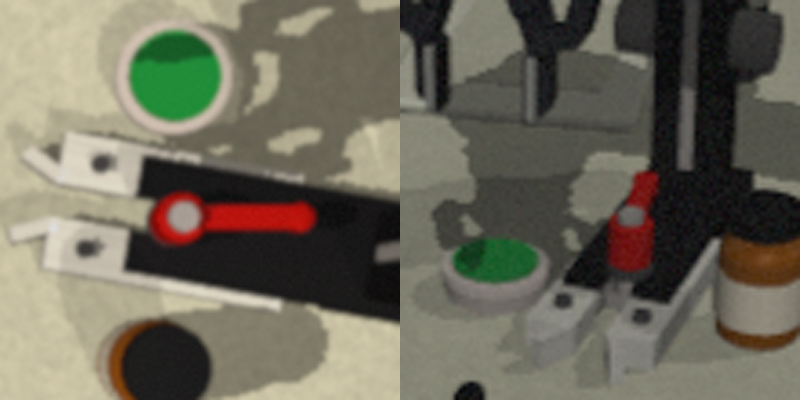

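The lever points to the column about 11° short of the rail's x axis; bolt home, jar and dish in place. Joint 7 is at its limit, so I turn back away from it, then measure the lever angle and displacements accurately.

```bash
python3 -m jog '[[0.1,[0,0,0],-8],[0.1,[0,0,0],-16],[0.1,[0,0,0],-24],[0.1,[0,0,0],-32],[0.1,[0,0,0],-40],[0.1,[0,0,0],-48],[0.1,[0,0,0],-48]]'; python3 go.py; python3 - <<'E'
from h import *
d=load('t8.png');s=snap('side','s9.png');d=snap('top','t9.png')
ang=lambda v:np.degrees(np.arctan2(v[1],v[0])).round(1)
hsv=cv2.cvtColor(d['img'],cv2.COLOR_RGB2HSV)
red=(((hsv[...,0]<8)|(hsv[...,0]>172))&(hsv[...,1]>150)&(hsv[...,2]>60))
# arm only: rays at arm top z=61, points 28..78 from hub
v,u=np.nonzero(red);Q=np.array([ray(d,a,b,61)[:2] for a,b in zip(u,v)])
D=Q-[572,-160];r=np.hypot(*D.T);k=(r>30)&(r<75)
A=Q[k];mu=A.mean(0);e=np.linalg.svd(A-mu,full_matrices=False)[2][0];e*=-np.sign(e[1])
print('arm fit dir',ang(e),'n',k.sum(),'mid',mu.round(1),'at y=-161:',(mu+e*((-161-mu[1])/e[1])).round(1))
f=lambda X,Y,h: ray(d,370+X/2.857-.35,150+Y/2.857-.35,h)[:2]
h=f(184,215,65);t=f(303,217,61);print('hub top',h.round(1),'end',t.round(1),ang(t-h))
for n,a,b in(('top','top1.png','t9.png'),('side','side1.png','s9.png')):
    p,q=load(a),load(b)
    for name,lo in (('green',(50,80,150)),('amber',(8,18,150))):
        c=[]
        for w in(p,q):
            H=cv2.cvtColor(w['img'],cv2.COLOR_RGB2HSV);m=(H[...,0]>=lo[0])&(H[...,0]<=lo[1])&(H[...,1]>lo[2])&(H[...,2]>40)
            m[:150]=0;m[300:]=0;m[:,:250]=0;m[:,470:]=0;yy,xx=np.nonzero(m);c.append((len(xx),xx.mean().round(1),yy.mean().round(1)))
        print(n,name,c)
E
```

```text
time: 19.15
ee_pos: [619.7, 74.3, 250.2]
orientation: [-2.838, 1.284, 0.018]
wrist_force: [-0.2, 0.4, -0.1]
grip_width: 46.6
t 19.15 tcp [619.7  74.3 250.2] yaw -138.7 tilt 1.64 q [-0.88  0.62  1.07  1.63 -0.6   1.24 -2.1 ] F [-0.2  0.4 -0.1] w 46.6
arm fit dir -91.3 n 263 mid [ 571.7 -212.7] at y=-161: [ 572.9 -161. ]
hub top [ 573.  -160.5] end [ 571.5 -234.7] -91.2
top green [(689, np.float64(430.8), np.float64(176.1)), (683, np.float64(430.8), np.float64(176.2))]
top amber [(141, np.float64(413.6), np.float64(277.7)), (149, np.float64(414.1), np.float64(277.2))]
side green [(194, np.float64(275.7), np.float64(221.0)), (184, np.float64(276.1), np.float64(220.9))]
side amber [(305, np.float64(348.9), np.float64(225.2)), (305, np.float64(348.8), np.float64(225.3))]
```

```bash
python3 -c "
from cell import *
hand_in()"
```

```text
the job is handed in; nothing more can be done
```

The T-bolt is clamped home in the slot and the job is handed in, at about 19 s of the 64 s allowed. No verdict was reported, and I could not measure the washer force directly, so tightness is inferred from the lever's angle.

**What I did:** I took the leftmost bolt by its hub and turned it half round clockwise so its arm pointed out of the mouth. I slid it in until it met the end of the notch (about 6 N), lowered it to the floor, and turned it square and then tight on the dish side, away from the jar. Then I released it and backed off.

**Last checks:**
- **Bolt position:** the hub axis is at about (573, -160.5), against a seat estimated at (572.8, -159.4), so about 1 mm off.
- **Lever:** the arm lies at -91.3°, which puts the lever at about 1.35 to 1.4 rad. That is above the 1.25 needed. It was driven to about 1.5 and eased back a little on release.
- **Jar and dish:** both moved by less than a pixel between the first and last pictures. I did not check the mug or brush at the end; the path kept clear of both.

**What did not go cleanly:**
- While tightening, the wrist briefly read 38 N pressing down, and I backed it off.
- On the way out joint 7 reached its limit of -2.82, so I turned it back before handing in.
- The final tool tilt was 1.6°, in free air.

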